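# Weigh the loaded carrier on the spring scale

### The arm

A 6-joint arm with a two-finger parallel gripper is mounted at the origin on the work surface. World frame = base frame: x ahead of the robot, y to its left, z up, the work surface at z = 0. Lengths are in m, angles in rad, forces in N, time in s.
With the tool pointing down it reaches from about 0.425 to 0.95 m from the base axis. Payload 3.5 kg.
Tool frame: the origin (TCP) lies on the centre line of the jaws, within the pads' length; the fingertips stand 25 mm ahead of it and the grasp point (between the pads) lies 6 mm ahead of it (ctrl.finger_overhang is the distance from the TCP to the fingertips, in m); z points along the fingers, y is the line along which they close (so a half turn about z gives the same grasp; the last joint's range is limited). The gripper opens to 85 mm and grips with 20 to 120 N. Pads are 22 mm wide; open, the fingers measure 114 mm over their backs; the gripper's body (76 mm by 85 mm) begins 54 mm behind the grasp point. The pads swing forward as they close: fully open they stand 13 mm farther back than shut.
Start: joints at [1.054, 0.286, 1.577, -0, 1.279, -0.15], TCP at [0.242, 0.63, 0.222] pointing down, gripper open.
Joint ranges: [-2.77, 2.77], [-0.9, 2.22], [0.21, 2.48], [-1.53, 4.67], [0.24, 2.81], [-2.84, 2.84]. Speed limits (rad/s): [2.79, 2.79, 3.14, 3.14, 3.14, 3.14].

### API

Orientations are given as a unit quaternion [x, y, z, w].
In Python, from plant import get_state, imaging, job, ctrl gives the robot as it stands.
- The arm moves only by the tool jog_arm, never from a script. Its argument "increments" is a list of rows, each an object of numbers: "dx", "dy", "dz": the shift along the world's x, y, z each as a share of 12 cm, from -1 to 1; "ax", "ay", "az": the turn, a rotation vector about the world's x, y, z each as a share of pi/2 rad, from -1 to 1; "gripper": the gripper command: -1 is shut, 1 is fully open, values between are in proportion. A call has 1 to 10 rows; each row is the pose to reach, as a shift and turn from the pose commanded when the call began; what a row does not reach only later rows make up. A row lasts 1/10 s, in which the tool goes at most 50 mm and 8.59 degrees, less where a joint would pass 70% of its speed; a pose out of reach is approached as far as the arm can. A call with a number of a shift or a turn outside -1 to 1 is refused whole. A call with a gripper value outside its range is refused whole. The fingers move at their own pace and stop on an object; "force" is the grip in N (left out, the last holds). Time passes only in rows, so rows that repeat a pose let the fingers close. It gives the time, the measured TCP pose, the force, the opening and the grip force at its end, in the units of the state.
- get_state(): the state, without advancing time (a new reading comes with each control period).
- imaging.read_camera(name): name is "side" or "top"; returns a dict with "frame" (384x512x3 uint8, blue, green, red), "depth" (384x512 float32, m along the optical axis (not along the pixel's ray), 0 where there is no reading), "camera_matrix" (3x3 intrinsics, pixels), "extrinsics" (4x4, takes a point from camera to world coordinates). Camera axes: x right, y up, looking along -z (the intrinsics and any distortion apply to the point x, -y, -z); pixel columns grow to the right and rows downward; lengths in m; the calibration is good to about 2 mm. A picture is of the moment at which its call begins.
- job.sign_off(): hands the job in; it is judged then, once.
The state is a dict: "time": time; "qpos": joint angles; "dq": joint speeds; "joint_efforts": joint torques, N m; "eef_pos": TCP position; "tcp_rot": TCP orientation; "contact_force": force on the tool from outside, world axes, zero at the start; "wrist_torque": the same for the moment, N m; "opening": opening from 0.0 (shut) to 1.0 (fully open); "finger_force": force on a finger pad.
Only numpy, scipy, OpenCV 4.12 (cv2) and the standard library are available. Lean on these libraries where they do the work, as an engineer would, in place of code of your own. Each camera call takes 0.05 s, during which the arm holds its last target. There are 200 camera calls.

### The job

Weigh the metal carrier of steel rounds: lift it by its upright grip, hang its cross-bar in the trough of the double hook on the spring scale, and let it down slowly, feeling the scale take the weight, so that the pointer neither lurches nor is forced to the bottom of its travel. Let go only when the hook bears the whole weight and the pointer would stay where it is, and leave the carrier hanging still and level, well centred on the hook. Do not bump the scale hard or disturb the other things on the table.

Things in the scene. Friction and masses are not known exactly. Their poses are not given: they have to be found in the camera images.
- carrier: the load: open aluminium box 90 (x) x 124 (y) x 40 mm tall with six steel rounds fixed in it. Origin at the centre of its underside, z up. A round steel bail 10 mm thick rises from its end walls (legs at y = +-58 mm) to a level cross-bar along y. Balanced, the same either way round. Mass unknown, 0.25 to 0.85 kg
- carrier_bar (a point): middle of the carrier's cross-bar, on the bar's axis, 140 mm above the underside; axes as the carrier
- carrier_grip (a point): a point to hold the carrier by, 180 mm above its underside (40 mm above the bar's axis), in the flat black grip that stands on the bar's middle: 12 mm (x) x 26 mm (y), from 143 to 203 mm above the underside; axes as the carrier
- scale: the fixed spring scale. Origin on the table straight below the hook's trough, x axis from the hook to the column. Foot plate 10 mm thick, x -50 to 180, y +-65 mm. Grey housing x 110 to 170, y +-45 mm, 140 mm high; above it a white plate with ticks, x 160 to 164, y +-35 mm, 280 mm high. Double hook: two bent rods 8 mm thick at y = +-25 mm, from the sprung post (x = 130 mm) to the trough at x = 0
- hook_seat (a point): where the middle of the cross-bar lies when hung (bar along y across both rods, so carrier x along scale x, either way round): 254 mm above the table unloaded, moves with the hook; axes as the scale. The rods rise at 49 degrees on both sides of it to 11 mm above it at x = +-19 mm: come from above. Within 8 mm in x and 20 mm in y is well centred
- hook (a joint): how far the hook and its black pointer are pulled down (m): 0 unloaded, 0.105 at the bottom stop. Soft spring of about 100 N/m (10 mm per newton), hardly damped: the carrier settles at 0.025 to 0.083 according to its mass. Lower it at 20 mm/s or so; letting go more than about 7 mm above or below the settled position makes the pointer lurch (faster than 0.07 m/s)
- wrench: bystander, leave alone: a steel open-end wrench lying flat
- disc: bystander, leave alone: a black grinding disc, 115 mm across, 6 mm thick, lying flat
- tray: bystander, leave alone: an open metal tray 100 x 140 x 45 mm without any handle
- slug: bystander, leave alone: an upright steel round, 40 mm diameter, 45 mm tall
- can: bystander, leave alone: a grey can, 66 mm diameter, 150 mm tall
- hammer: bystander, leave alone: a hammer lying flat
- block: bystander, leave alone: a steel block 60 x 45 x 30 mm
Mind the look-alikes: they are no part of the job. What is shaped like the carrier but red is not meant.

How it is judged:
By the outcome, as a careful person would: the job done as asked, in the order asked, and still so for the second after the job is handed in, with the robot touching nothing.
It also fails if it takes over 64 s, if anything falls off the work surface, if the arm or the gripper's body presses on something with over 40 N, if the wrist force passes 120 N, or if a joint passes its speed limit or range.

## Working session

There is one attempt and no reset: what is moved stays moved. The work goes in short steps, Python scripts to look and compute and a tool call to move; the robot and the scene stay as the last step left them, time stands still between calls to the robot, and variables do not carry over. Pictures are saved under pics/ and viewed, at most 10 in all, crops included, and the job is handed in when it is done.

Besides the shell and the picture viewer there is one more tool, called after "Call:" as name(argument=value, ...), one argument or row to a line, values as JSON. jog_arm: Moves the arm, as the interface text tells. Shift numbers are shares of 12 cm and turn numbers shares of pi/2 rad, none past 1 either way. Its arguments: {"type":"object","properties":{"increments":{"type":"array"},"force":{"type":"number"}},"required":["increments"]}

```bash
mkdir -p pics; cat > h.py <<'E'
import numpy as np, cv2
from plant import get_state, imaging, job, ctrl
def cam(n):
    return imaging.read_camera(n)
def pts(c):
    d=c["depth"];K=c["camera_matrix"];h,w=d.shape
    u,v=np.meshgrid(np.arange(w),np.arange(h))
    p=np.stack([(u-K[0,2])/K[0,0]*d,-(v-K[1,2])/K[1,1]*d,-d,np.ones_like(d)],-1)
    P=(p@np.array(c["extrinsics"]).T)[...,:3]; P[d==0]=np.nan
    return P
E
python3 - <<'E'
from h import *
for n in("top","side"):
    c=cam(n);cv2.imwrite(f"pics/{n}1.png",c["frame"]);np.savez(f"{n}1.npz",f=c["frame"],P=pts(c))
    print(n,np.round(c["extrinsics"],3).tolist(),c["camera_matrix"].tolist())
s=get_state();print(s)
E
```

```text
top [[-0.014, 0.998, -0.056, 0.449], [-1.0, -0.013, 0.013, 0.013], [0.013, 0.056, 0.998, 1.497], [0.0, 0.0, 0.0, 1.0]] [[380.68324602046465, 0.0, 260.3357841390175], [0.0, 380.68324602046465, 202.39800956258287], [0.0, 0.0, 1.0]]
side [[-0.934, 0.262, -0.243, 0.271], [-0.358, -0.677, 0.643, 0.709], [0.004, 0.688, 0.726, 0.934], [0.0, 0.0, 0.0, 1.0]] [[386.9157282924569, 0.0, 261.25110031742383], [0.0, 386.9157282924569, 191.20674660734375], [0.0, 0.0, 1.0]]
{'time': 0.1, 'qpos': array([ 1.05398258e+00,  2.87097612e-01,  1.57803000e+00,  1.31037828e-06,
        1.27857938e+00, -1.50026018e-01]), 'dq': array([ 0.0002852 ,  0.0010573 , -0.00314416,  0.00074493, -0.00114202,
       -0.00089623]), 'joint_efforts': array([ 9.65677427e-04, -4.07295084e+01, -2.93700010e+01, -1.73945405e-04,
        3.41860679e-03, -2.41724030e-05]), 'eef_pos': array([0.24175207, 0.62957134, 0.22027214]), 'tcp_rot': array([ 1.82367651e-01,  9.83229842e-01, -9.98742878e-04, -3.46578841e-04]), 'contact_force': array([-0.70575024, -0.60573045,  0.19146229]), 'wrist_torque': array([ 0.0180926 , -0.00208645,  0.01035615]), 'finger_force': 0.0, 'opening': 1.0001632619439231}
```

View pics/top1.png

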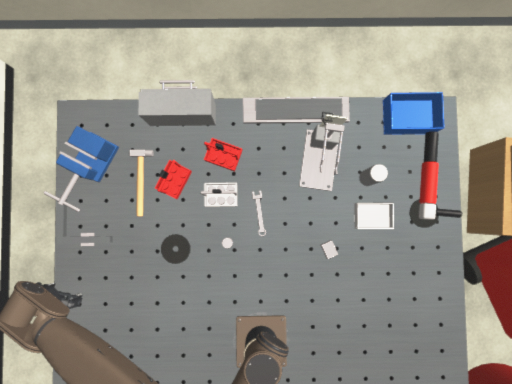

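View pics/side1.png

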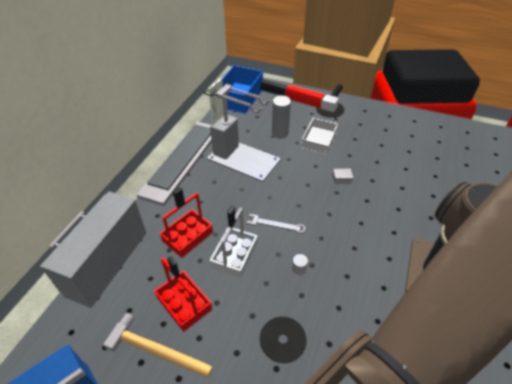

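The top view shows the silver carrier at about (220,195) with a black grip, and red look-alikes at (173,180) and (223,155). The scale foot is at (322,160), its column is at (330,120), and the hook rods point down the image. The side view shows the carrier at (235,245) and the hook at (255,100).

```bash
python3 - <<'E'
from h import *
for n in("top","side"):
    z=np.load(n+"1.npz");P=z["P"];f=z["f"].astype(int)
    X,Y,Z=P[...,0],P[...,1],P[...,2]
    print(n)
    def rep(name,m):
        p=P[m]
        if len(p)<3: print(name,len(p));return
        r=cv2.minAreaRect((p[:,:2]*1000).astype(np.float32))
        print(name,len(p),"mean",p.mean(0).round(4),"rect",np.round(r[0],1),np.round(r[1],1),round(r[2],1),"z",np.percentile(p[:,2],[5,50,95]).round(3))
    C=(X>.4)&(X<.56)&(Y>.05)&(Y<.26)&(f.max(-1)-f.min(-1)<50)
    for lo,hi in((.015,.055),(.055,.125),(.125,.15),(.15,.215)): rep(f"car{lo}",C&(Z>lo)&(Z<hi))
    rep("grip dark",C&(Z>.15)&(f.max(-1)<70))
    S=(X>.4)&(X<.85)&(Y>-.4)&(Y<-.08)
    rep("foot",S&(Z>.005)&(Z<.017)&(f.min(-1)>110))
    for lo,hi in((.12,.15),(.2,.24),(.24,.262),(.262,.3),(.3,.45)): rep(f"sc{lo}",S&(Z>lo)&(Z<hi)&(X<.9))
z=np.load("top1.npz")["f"];s=np.load("side1.npz")["f"]
a=cv2.resize(z[85:215,195:355],None,fx=4.8,fy=4.3,interpolation=2)
cv2.imwrite("pics/tc.png",a)
b=cv2.resize(s[70:280,145:315],None,fx=2.8,fy=2.8,interpolation=2)
cv2.imwrite("pics/sc.png",b)
E
```

```text
top
car0.015 225 mean [0.537  0.1491 0.0319] rect [539.5 146.1] [ 40.7 119.9] 0.1 z [0.019 0.032 0.043]
car0.055 2
car0.125 4 mean [0.5598 0.1051 0.1459] rect [559.7 111.2] [ 0.4 45.8] 0.1 z [0.142 0.146 0.149]
car0.15 14 mean [0.5589 0.1464 0.185 ] rect [558.9 146.3] [ 0.9 20.9] 0.3 z [0.166 0.185 0.204]
grip dark 6 mean [0.5592 0.1447 0.2021] rect [559.2 144.5] [17.2  0.3] 88.8 z [0.201 0.201 0.204]
foot 1914 mean [ 0.6499 -0.2366  0.0094] rect [ 625.2 -240.8] [449.7 317.9] 0.1 z [0.005 0.009 0.015]
sc0.12 288 mean [ 0.7583 -0.2521  0.139 ] rect [ 720.2 -314.3] [261.4  74.7] 54.4 z [0.127 0.14  0.146]
sc0.2 66 mean [ 0.7852 -0.2582  0.2187] rect [ 775.4 -252. ] [69.  39.6] 80.9 z [0.202 0.219 0.238]
sc0.24 125 mean [ 0.7153 -0.2409  0.2547] rect [ 705.5 -232.3] [ 79.2 184.1] 79.8 z [0.243 0.257 0.261]
sc0.262 372 mean [ 0.7463 -0.2432  0.2687] rect [ 712.4 -238. ] [ 80.6 197.2] 82.6 z [0.263 0.268 0.28 ]
sc0.3 0
side
car0.015 583 mean [0.5358 0.1523 0.031 ] rect [539.  148.1] [127.5  41.6] 89.9 z [0.018 0.03  0.042]
car0.055 31 mean [0.5592 0.1547 0.0881] rect [558.9 149.3] [121.5   1.7] 89.9 z [0.059 0.084 0.121]
car0.125 40 mean [0.5592 0.1549 0.1411] rect [558.6 149.8] [  2.5 118.9] 0.1 z [0.127 0.143 0.148]
car0.15 70 mean [0.5583 0.1496 0.1793] rect [558. 148.] [27.1  2.7] 89.4 z [0.155 0.179 0.203]
grip dark 54 mean [0.5583 0.1525 0.1804] rect [558.1 151.2] [20.6  2.7] 89.4 z [0.155 0.183 0.203]
foot 1404 mean [ 0.6646 -0.2328  0.0107] rect [ 636.7 -242.4] [466.2 271.3] 8.3 z [0.006 0.011 0.014]
sc0.12 412 mean [ 0.7528 -0.2519  0.1371] rect [ 718.  -313.3] [267.9  78.5] 54.3 z [0.122 0.139 0.148]
sc0.2 145 mean [ 0.7841 -0.2431  0.2182] rect [ 775.4 -247.1] [67.1 41.7] 79.4 z [0.201 0.218 0.236]
sc0.24 171 mean [ 0.7076 -0.237   0.2549] rect [ 705.4 -233.8] [ 75.8 185.3] 79.3 z [0.244 0.257 0.262]
sc0.262 365 mean [ 0.7459 -0.2403  0.2681] rect [ 709.3 -237.9] [ 83.5 199.3] 84.9 z [0.262 0.267 0.279]
sc0.3 0
```

View pics/tc.png

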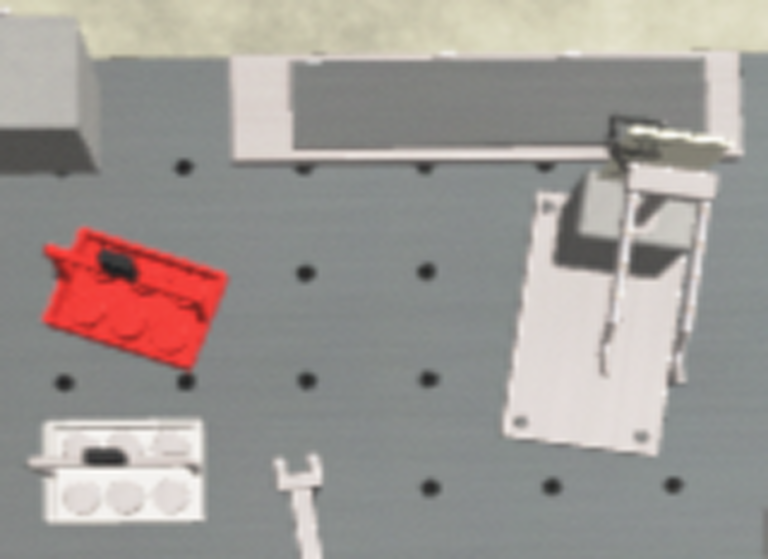

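View pics/sc.png

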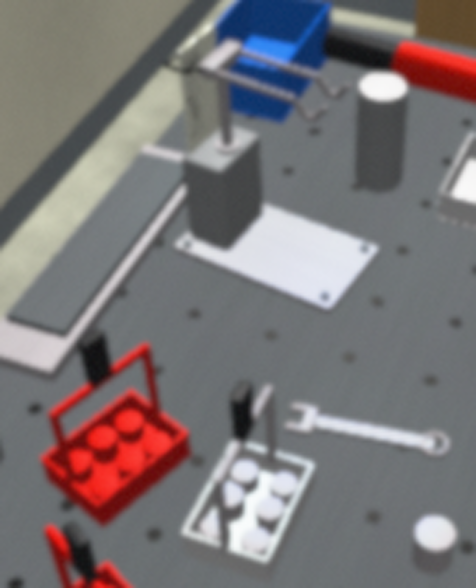

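The crops show the carrier square to the world axes, the foot plate tilted by about 8 degrees, and the rod tips at crop (603,372) and (680,378). My carrier mask was cut off at x = 0.56, so I'll redo it.

```bash
python3 - <<'E'
from h import *
for n in("top","side"):
    z=np.load(n+"1.npz");P=z["P"];f=z["f"].astype(int)
    X,Y,Z=P[...,0],P[...,1],P[...,2]
    print(n)
    def rep(name,m):
        p=P[m]
        if len(p)<3: print(name,len(p));return
        r=cv2.minAreaRect((p[:,:2]*1000).astype(np.float32))
        print(name,len(p),"rect",np.round(r[0],1),np.round(r[1],1),round(r[2],1),"z",np.percentile(p[:,2],[5,50,95]).round(3))
    C=(X>.45)&(X<.64)&(Y>.05)&(Y<.24)&(f.max(-1)-f.min(-1)<50)
    for lo,hi in((.025,.055),(.125,.15),(.155,.215)): rep(f"car{lo}",C&(Z>lo)&(Z<hi))
    rep("griptop",C&(Z>.198)&(Z<.21))
    # foot
    m=((X>.5)&(X<.8)&(Y>-.36)&(Y<-.12)&(Z>.006)&(Z<.016)&(f.min(-1)>130)).astype(np.uint8)
    m=cv2.morphologyEx(m,cv2.MORPH_OPEN,np.ones((2,2)))
    k,l,st,_=cv2.connectedComponentsWithStats(m);i=1+st[1:,4].argmax();rep("foot",l==i)
    # rods
    R=(X>.55)&(X<.82)&(Y>-.33)&(Y<-.17)&(Z>.235)&(Z<.285)
    p=P[R]; p=p[np.argsort(p[:,0])]
    r=cv2.minAreaRect((p[:,:2]*1000).astype(np.float32)); print("rods",np.round(r[0],1),np.round(r[1],1),r[2])
    q=p[p[:,0]<.72]; print((q*1000).round(0).astype(int).tolist())
E
```

```text
top
car0.025 334 rect [563.6 146.1] [119.9  89. ] 89.6 z [0.026 0.033 0.044]
car0.125 80 rect [564.1 145.5] [121.5   8.1] 89.3 z [0.139 0.144 0.148]
car0.155 38 rect [564.2 145.2] [11.5 23.1] 0.3 z [0.167 0.202 0.206]
griptop 26 rect [564.4 146.1] [20.7 10.7] 89.0 z [0.2   0.203 0.206]
foot 1069 rect [ 681.4 -243.2] [128.6 206. ] 79.0 z [nan nan nan]
rods [ 711.8 -233.1] [ 81.3 196.5] 79.53292083740234
[[608, -253, 261], [611, -255, 265], [611, -252, 265], [612, -249, 262], [615, -252, 264], [615, -249, 262], [615, -256, 259], [618, -202, 270], [618, -253, 260], [619, -200, 263], [619, -207, 260], [619, -251, 255], [622, -203, 265], [622, -200, 264], [622, -254, 255], [623, -251, 254], [625, -203, 265], [626, -251, 253], [626, -201, 257], [626, -255, 252], [629, -204, 259], [629, -201, 257], [630, -255, 250], [630, -253, 247], [632, -254, 255], [633, -201, 256], [633, -252, 250], [634, -206, 251], [636, -255, 251], [637, -259, 249], [637, -253, 249], [637, -203, 247], [638, -207, 245], [638, -254, 260], [639, -258, 253], [640, -206, 252], [640, -203, 250], [640, -210, 249], [642, -25
[... 5224 characters left out ...]
695, -262, 264], [695, -214, 264], [695, -263, 260], [696, -209, 267], [696, -265, 266], [697, -212, 262], [698, -261, 264], [698, -262, 260], [698, -207, 268], [699, -208, 264], [700, -267, 264], [701, -214, 267], [701, -261, 263], [702, -263, 266], [702, -208, 263], [703, -211, 265], [704, -261, 266], [706, -265, 267], [706, -265, 260], [706, -218, 263], [707, -259, 263], [707, -260, 270], [708, -214, 262], [708, -215, 265], [708, -262, 265], [710, -210, 263], [710, -219, 265], [710, -212, 265], [711, -261, 265], [712, -216, 266], [713, -265, 266], [714, -212, 261], [715, -215, 267], [715, -215, 262], [716, -210, 265], [716, -265, 265], [717, -265, 261], [719, -271, 265], [719, -217, 264]]
```

Call:
jog_arm(
  increments=[
    {"dz": 0.4, "dx": 0.7, "dy": -1, "az": -0.2},
    {"dz": 0.4, "dx": 0.7, "dy": -1, "az": -0.2},
    {"dz": 0.4, "dx": 0.7, "dy": -1, "az": -0.2},
    {"dz": 0.4, "dx": 0.7, "dy": -1, "az": -0.2},
    {"dz": 0.4, "dx": 0.7, "dy": -1, "az": -0.2},
  ],
  force=60,
)

```text
$.increments[0]: bad value
```

Call:
jog_arm(
  increments=[
    {"dx": 0.7, "dy": -1, "az": -0.2},
    {"dx": 0.7, "dy": -1, "az": -0.2},
    {"dx": 0.7, "dy": -1, "az": -0.2},
    {"dx": 0.7, "dy": -1, "az": -0.2},
  ],
)

```text
$.increments[0]: bad value
```

Call:
jog_arm(
  increments=[
    {"dx": 0.7, "dy": -1, "az": -0.2},
    {"dx": 0.7, "dy": -1, "az": -0.2},
    {"dx": 0.7, "dy": -1, "az": -0.2},
    {"dx": 0.7, "dy": -1, "az": -0.2},
  ],
)

```text
$.increments[0]: bad value
```

Call:
jog_arm(
  increments=[
    {"dx": 0.58, "dy": -1, "az": -0.167},
    {"dx": 0.58, "dy": -1, "az": -0.167},
    {"dx": 0.58, "dy": -1, "az": -0.167},
    {"dx": 0.58, "dy": -1, "az": -0.167},
    {"dx": 0.58, "dy": -1, "az": -0.167},
  ],
)

```text
$.increments[0]: bad value
```

Call:
jog_arm(
  increments=[
    {"dx": 0.7, "dy": -1, "dz": 0.4, "ax": 0, "ay": 0, "az": -0.2, "gripper": 1},
    {"dx": 0.7, "dy": -1, "dz": 0.4, "ax": 0, "ay": 0, "az": -0.2, "gripper": 1},
    {"dx": 0.7, "dy": -1, "dz": 0.4, "ax": 0, "ay": 0, "az": -0.2, "gripper": 1},
    {"dx": 0.7, "dy": -1, "dz": 0.4, "ax": 0, "ay": 0, "az": -0.2, "gripper": 1},
    {"dx": 0.7, "dy": -1, "dz": 0.4, "ax": 0, "ay": 0, "az": -0.2, "gripper": 1},
  ],
  force=60,
)

```text
time: 0.6
eef_pos: [0.3269, 0.5094, 0.2699]
tcp_rot: [0.335, 0.942, 0.0, -0.0]
contact_force: [0.6, 0.1, 0.3]
opening: 0.998
finger_force: 0.0
```

Call:
jog_arm(
  increments=[
    {"dx": 0.7, "dy": -1, "dz": 0, "ax": 0, "ay": 0, "az": -0.2, "gripper": 1},
    {"dx": 0.7, "dy": -1, "dz": 0, "ax": 0, "ay": 0, "az": -0.2, "gripper": 1},
    {"dx": 0.7, "dy": -1, "dz": 0, "ax": 0, "ay": 0, "az": -0.2, "gripper": 1},
    {"dx": 0.7, "dy": -1, "dz": 0, "ax": 0, "ay": 0, "az": -0.2, "gripper": 1},
  ],
)

```text
time: 1.0
eef_pos: [0.4117, 0.3875, 0.2681]
tcp_rot: [0.479, 0.878, -0.001, 0.0]
contact_force: [-0.3, -0.3, 0.6]
opening: 1.0
finger_force: 0.0
```

Call:
jog_arm(
  increments=[
    {"dx": 0.7, "dy": -1, "dz": 0, "ax": 0, "ay": 0, "az": -0.2, "gripper": 1},
    {"dx": 0.7, "dy": -1, "dz": 0, "ax": 0, "ay": 0, "az": -0.2, "gripper": 1},
    {"dx": 0.7, "dy": -1, "dz": 0, "ax": 0, "ay": 0, "az": -0.2, "gripper": 1},
    {"dx": 0.7, "dy": -1, "dz": 0, "ax": 0, "ay": 0, "az": -0.2, "gripper": 1},
  ],
)

```text
time: 1.4
eef_pos: [0.4958, 0.2678, 0.2682]
tcp_rot: [0.61, 0.792, -0.001, -0.0]
contact_force: [-0.2, 0.9, -0.2]
opening: 1.001
finger_force: 0.0
```

Call:
jog_arm(
  increments=[
    {"dx": 0.56, "dy": -1, "dz": 0, "ax": 0, "ay": 0, "az": -0.165, "gripper": 1},
    {"dx": 0.56, "dy": -1, "dz": 0, "ax": 0, "ay": 0, "az": -0.165, "gripper": 1},
    {"dx": 0.56, "dy": -1, "dz": 0, "ax": 0, "ay": 0, "az": -0.165, "gripper": 1},
    {"dx": 0.56, "dy": -1, "dz": 0, "ax": 0, "ay": 0, "az": -0.165, "gripper": 1},
    {"dx": 0.56, "dy": -1, "dz": 0, "ax": 0, "ay": 0, "az": -0.165, "gripper": 1},
  ],
)

```text
time: 1.9
eef_pos: [0.5608, 0.1514, 0.2684]
tcp_rot: [0.706, 0.708, -0.0, -0.001]
contact_force: [-0.7, -0.2, 1.0]
opening: 0.997
finger_force: 0.0
```

Call:
jog_arm(
  increments=[
    {"dx": 0.025, "dy": -0.03, "dz": -0.1, "ax": 0, "ay": 0, "az": 0, "gripper": 1},
    {"dx": 0.025, "dy": -0.03, "dz": -0.3, "ax": 0, "ay": 0, "az": 0, "gripper": 1},
    {"dx": 0.025, "dy": -0.03, "dz": -0.5, "ax": 0, "ay": 0, "az": 0, "gripper": 1},
    {"dx": 0.025, "dy": -0.03, "dz": -0.68, "ax": 0, "ay": 0, "az": 0, "gripper": 1},
    {"dx": 0.025, "dy": -0.03, "dz": -0.68, "ax": 0, "ay": 0, "az": 0, "gripper": 0.2},
    {"dx": 0.025, "dy": -0.03, "dz": -0.68, "ax": 0, "ay": 0, "az": 0, "gripper": -0.2},
    {"dx": 0.025, "dy": -0.03, "dz": -0.68, "ax": 0, "ay": 0, "az": 0, "gripper": -0.4},
    {"dx": 0.025, "dy": -0.03, "dz": -0.68, "ax": 0, "ay": 0, "az": 0, "gripper": -0.4},
  ],
)

```text
time: 2.7
eef_pos: [0.5651, 0.1469, 0.1897]
tcp_rot: [0.706, 0.708, 0.001, 0.001]
contact_force: [0.3, -0.3, 0.3]
opening: 0.331
finger_force: 0.0
```

```bash
python3 - <<'E'
from h import *
c=cam("side");f=c["frame"]
cv2.imwrite("pics/s2.png",cv2.resize(f[140:300,150:350],None,fx=3,fy=3,interpolation=2))
E
```

```text
(no output)
```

View pics/s2.png

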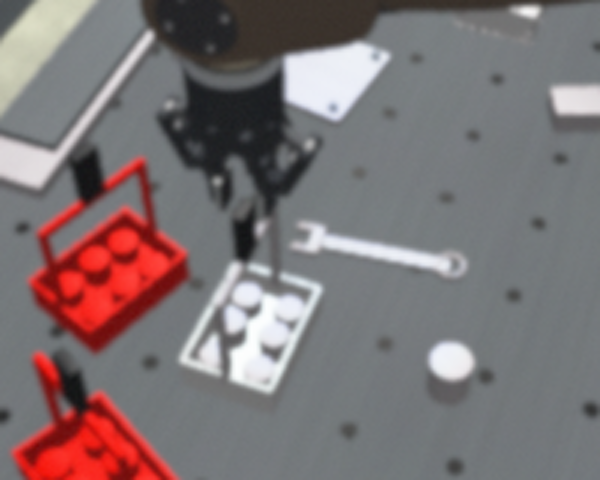

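The fingers stand on either side of the grip, with tips near crop (220,190) and (270,190) and the grip at (245,215). I'll close and lift a little.

Call:
jog_arm(
  increments=[
    {"dx": 0, "dy": 0, "dz": -0.02, "ax": 0, "ay": 0, "az": 0, "gripper": -0.6},
    {"dx": 0, "dy": 0, "dz": -0.02, "ax": 0, "ay": 0, "az": 0, "gripper": -0.8},
    {"dx": 0, "dy": 0, "dz": -0.02, "ax": 0, "ay": 0, "az": 0, "gripper": -1},
    {"dx": 0, "dy": 0, "dz": -0.02, "ax": 0, "ay": 0, "az": 0, "gripper": -1},
    {"dx": 0, "dy": 0, "dz": -0.02, "ax": 0, "ay": 0, "az": 0, "gripper": -1},
    {"dx": 0, "dy": 0, "dz": -0.02, "ax": 0, "ay": 0, "az": 0, "gripper": -1},
  ],
  force=60,
)

```text
time: 3.35
eef_pos: [0.5648, 0.1465, 0.1861]
tcp_rot: [0.706, 0.708, 0.001, 0.001]
contact_force: [1.3, 0.4, 2.4]
opening: 0.114
finger_force: 58.9
```

Call:
jog_arm(
  increments=[
    {"dx": 0, "dy": 0, "dz": 0.05, "ax": 0, "ay": 0, "az": 0, "gripper": -1},
    {"dx": 0, "dy": 0, "dz": 0.15, "ax": 0, "ay": 0, "az": 0, "gripper": -1},
    {"dx": 0, "dy": 0, "dz": 0.25, "ax": 0, "ay": 0, "az": 0, "gripper": -1},
    {"dx": 0, "dy": 0, "dz": 0.25, "ax": 0, "ay": 0, "az": 0, "gripper": -1},
    {"dx": 0, "dy": 0, "dz": 0.25, "ax": 0, "ay": 0, "az": 0, "gripper": -1},
  ],
)

```text
time: 3.85
eef_pos: [0.5645, 0.1465, 0.2162]
tcp_rot: [0.706, 0.708, 0.0, 0.0]
contact_force: [0.1, -0.2, -3.2]
opening: 0.116
finger_force: 58.7
```

Call:
jog_arm(
  increments=[
    {"dx": 0, "dy": -0.05, "dz": 0.1, "ax": 0, "ay": 0, "az": 0, "gripper": -1},
    {"dx": 0, "dy": -0.15, "dz": 0.3, "ax": 0, "ay": 0, "az": 0, "gripper": -1},
    {"dx": 0, "dy": -0.3, "dz": 0.5, "ax": 0, "ay": 0, "az": 0, "gripper": -1},
    {"dx": -0.05, "dy": -0.5, "dz": 0.7, "ax": 0, "ay": 0, "az": -0.02, "gripper": -1},
    {"dx": -0.1, "dy": -0.75, "dz": 0.9, "ax": 0, "ay": 0, "az": -0.04, "gripper": -1},
    {"dx": -0.15, "dy": -1, "dz": 1, "ax": 0, "ay": 0, "az": -0.06, "gripper": -1},
  ],
)

```text
time: 4.45
eef_pos: [0.5465, 0.0252, 0.3389]
tcp_rot: [0.739, 0.674, 0.001, 0.002]
contact_force: [0.9, -0.4, -2.7]
opening: 0.117
finger_force: 58.8
```

Call:
jog_arm(
  increments=[
    {"dx": -0.05, "dy": -0.25, "dz": 0.04, "ax": 0, "ay": 0, "az": -0.01, "gripper": -1},
    {"dx": -0.1, "dy": -0.5, "dz": 0.04, "ax": 0, "ay": 0, "az": -0.02, "gripper": -1},
    {"dx": -0.15, "dy": -0.75, "dz": 0.04, "ax": 0, "ay": 0, "az": -0.03, "gripper": -1},
    {"dx": -0.18, "dy": -1, "dz": 0.04, "ax": 0, "ay": 0, "az": -0.043, "gripper": -1},
  ],
)

```text
time: 4.85
eef_pos: [0.5237, -0.0949, 0.3409]
tcp_rot: [0.761, 0.648, -0.0, -0.0]
contact_force: [0.6, -0.9, -3.1]
opening: 0.114
finger_force: 58.7
```

Call:
jog_arm(
  increments=[
    {"dx": 0, "dy": -0.25, "dz": 0, "ax": 0, "ay": 0, "az": 0, "gripper": -1},
    {"dx": 0, "dy": -0.5, "dz": 0, "ax": 0, "ay": 0, "az": 0, "gripper": -1},
    {"dx": 0, "dy": -0.75, "dz": 0, "ax": 0, "ay": 0, "az": 0, "gripper": -1},
    {"dx": 0, "dy": -0.9, "dz": 0, "ax": 0, "ay": 0, "az": 0, "gripper": -1},
    {"dx": 0, "dy": -0.98, "dz": 0, "ax": 0, "ay": 0, "az": 0, "gripper": -1},
    {"dx": 0, "dy": -0.98, "dz": 0, "ax": 0, "ay": 0, "az": 0, "gripper": -1},
    {"dx": 0, "dy": -0.98, "dz": 0, "ax": 0, "ay": 0, "az": 0, "gripper": -1},
  ],
)

```text
time: 5.55
eef_pos: [0.5247, -0.2101, 0.3403]
tcp_rot: [0.761, 0.649, 0.0, -0.001]
contact_force: [0.1, 1.7, -2.4]
opening: 0.112
finger_force: 58.8
```

```bash
python3 - <<'E'
from h import *
for n in("top","side"):
    c=cam(n);P=pts(c);X,Y,Z=P[...,0],P[...,1],P[...,2];f=c["frame"]
    cv2.imwrite(f"pics/{n}3.png",f)
    m=(X>.45)&(X<.6)&(Y>-.29)&(Y<-.13)
    for lo,hi in((.17,.21),(.282,.305)):
        p=P[m&(Z>lo)&(Z<hi)]
        if len(p)>3:
            r=cv2.minAreaRect((p[:,:2]*1000).astype(np.float32));print(n,lo,len(p),np.round(r[0],1),np.round(r[1],1),round(r[2],1),np.percentile(p[:,2],[5,50,95]).round(3))
    q=P[(X>.6)&(X<.66)&(Y>-.27)&(Y<-.19)&(Z>.235)&(Z<.285)]; print(len(q))
    if n=="side": cv2.imwrite("pics/s3c.png",cv2.resize(f[60:220,180:340],None,fx=3.5,fy=3.5,interpolation=2))
F=[get_state()["contact_force"][2]];print(F)
E
```

```text
top 0.17 234 [ 531.8 -188.7] [94.3 90. ] 89.7 [0.177 0.185 0.196]
top 0.282 37 [ 531.5 -164.7] [34.9 10.1] 81.4 [0.295 0.299 0.302]
53
side 0.17 886 [ 523.5 -209.9] [135.3  92.2] 81.3 [0.172 0.185 0.197]
side 0.282 105 [ 522.9 -208. ] [125.4  13.1] 79.4 [0.286 0.298 0.303]
98
[np.float64(-2.650823774029559)]
```

View pics/s3c.png

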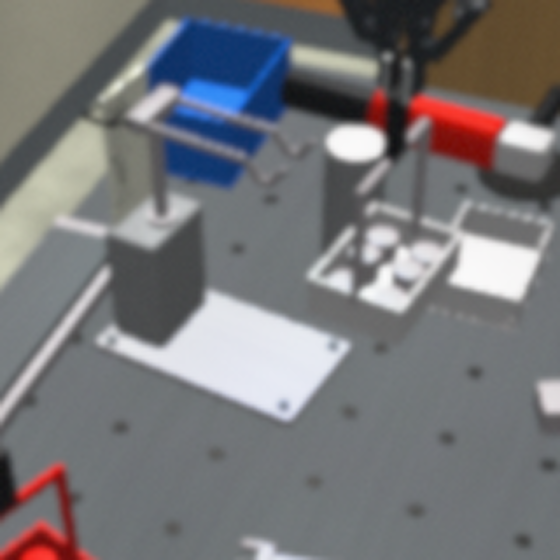

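The carrier is held level in front of the hook: rod tips are at crop (275,180) and (305,150), and the bar runs from (365,190) to (425,125). The rods will pass under the bar.

Call:
jog_arm(
  increments=[
    {"dx": 0.1, "dy": -0.017, "dz": 0, "ax": 0, "ay": 0, "az": 0, "gripper": -1},
    {"dx": 0.25, "dy": -0.043, "dz": 0, "ax": 0, "ay": 0, "az": 0, "gripper": -1},
    {"dx": 0.4, "dy": -0.068, "dz": 0, "ax": 0, "ay": 0, "az": 0, "gripper": -1},
    {"dx": 0.55, "dy": -0.094, "dz": 0, "ax": 0, "ay": 0, "az": 0, "gripper": -1},
    {"dx": 0.7, "dy": -0.12, "dz": 0, "ax": 0, "ay": 0, "az": 0, "gripper": -1},
    {"dx": 0.82, "dy": -0.14, "dz": 0, "ax": 0, "ay": 0, "az": 0, "gripper": -1},
    {"dx": 0.9, "dy": -0.155, "dz": 0, "ax": 0, "ay": 0, "az": 0, "gripper": -1},
    {"dx": 0.9, "dy": -0.155, "dz": 0, "ax": 0, "ay": 0, "az": 0, "gripper": -1},
    {"dx": 0.9, "dy": -0.155, "dz": 0, "ax": 0, "ay": 0, "az": 0, "gripper": -1},
  ],
)

```text
time: 6.55
eef_pos: [0.6325, -0.2293, 0.34]
tcp_rot: [0.761, 0.649, -0.0, -0.001]
contact_force: [-0.4, 0.5, -2.8]
opening: 0.114
finger_force: 58.8
```

```bash
python3 - <<'E'
from h import *
for n in("side","top"):
    c=cam(n);P=pts(c);X,Y,Z=P[...,0],P[...,1],P[...,2];f=c["frame"]
    cv2.imwrite(f"pics/{n}4.png",f)
    if n=="side":cv2.imwrite("pics/s4c.png",cv2.resize(f[70:200,180:320],None,fx=4.2,fy=4.2,interpolation=2))
    m=(X>.58)&(X<.7)&(Y>-.31)&(Y<-.15)
    for lo,hi in((.17,.21),(.285,.305)):
        p=P[m&(Z>lo)&(Z<hi)]
        if len(p)>3:
            r=cv2.minAreaRect((p[:,:2]*1000).astype(np.float32));print(n,lo,len(p),np.round(r[0],1),np.round(r[1],1),round(r[2],1))
    q=P[(X>.6)&(X<.675)&(Y>-.27)&(Y<-.19)&(Z>.235)&(Z<.275)];print((q[np.argsort(q[:,0])]*1000).astype(int).tolist()[:40])
print(np.mean([get_state()["contact_force"] for _ in range(5)],0))
E
```

```text
side 0.17 799 [ 630. -227.] [129.9  92.3] 80.8
side 0.285 104 [ 629.9 -225.2] [129.8  11.5] 82.0
[[606, -249, 263], [608, -245, 262], [610, -250, 262], [610, -252, 264], [612, -247, 260], [612, -248, 262], [612, -249, 255], [613, -250, 265], [614, -245, 257], [616, -248, 262], [616, -249, 258], [616, -198, 261], [616, -199, 264], [617, -201, 266], [618, -196, 262], [619, -249, 250], [619, -249, 253], [619, -198, 256], [619, -199, 263], [620, -252, 254], [621, -203, 264], [622, -248, 253], [622, -248, 249], [622, -198, 260], [623, -250, 244], [623, -199, 255], [623, -200, 261], [625, -197, 260], [626, -250, 243], [626, -252, 246], [626, -252, 250], [627, -201, 249], [627, -202, 252], [629, -248, 248], [629, -249, 251], [630, -200, 253], [630, -201, 248], [631, -203, 243], [632, -249, 246], [633, -201, 248]]
top 0.17 173 [ 638.3 -188.5] [44.6 91.4] 78.6
top 0.285 33 [ 629.8 -227.5] [123.4   8.9] 78.4
[[649, -205, 253], [651, -204, 260], [654, -207, 264], [654, -204, 262], [657, -206, 266], [660, -206, 269], [661, -210, 264], [664, -207, 265], [664, -211, 261], [667, -207, 266], [667, -210, 264], [667, -214, 263], [671, -210, 263], [671, -214, 262], [672, -208, 257], [673, -213, 269], [674, -210, 265], [674, -207, 264]]
[-0.94467299  0.36120053 -2.96882225]
```

View pics/s4c.png

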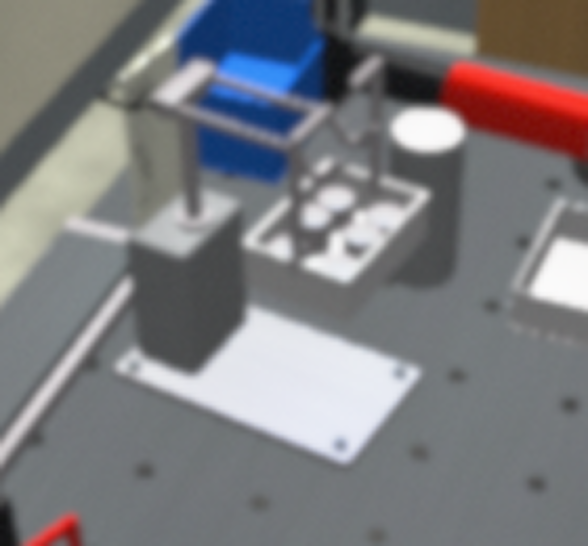

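The carrier now hangs over the trough, with the bar centre within about 3 mm of the seat. I'll nudge x by +2 mm and lower slowly.

Call:
jog_arm(
  increments=[
    {"dx": 0.015, "dy": 0, "dz": -0.03, "ax": 0, "ay": 0, "az": 0, "gripper": -1},
    {"dx": 0.015, "dy": 0, "dz": -0.055, "ax": 0, "ay": 0, "az": 0, "gripper": -1},
    {"dx": 0.015, "dy": 0, "dz": -0.08, "ax": 0, "ay": 0, "az": 0, "gripper": -1},
    {"dx": 0.015, "dy": 0, "dz": -0.105, "ax": 0, "ay": 0, "az": 0, "gripper": -1},
    {"dx": 0.015, "dy": 0, "dz": -0.13, "ax": 0, "ay": 0, "az": 0, "gripper": -1},
    {"dx": 0.015, "dy": 0, "dz": -0.155, "ax": 0, "ay": 0, "az": 0, "gripper": -1},
    {"dx": 0.015, "dy": 0, "dz": -0.18, "ax": 0, "ay": 0, "az": 0, "gripper": -1},
    {"dx": 0.015, "dy": 0, "dz": -0.205, "ax": 0, "ay": 0, "az": 0, "gripper": -1},
    {"dx": 0.015, "dy": 0, "dz": -0.225, "ax": 0, "ay": 0, "az": 0, "gripper": -1},
    {"dx": 0.015, "dy": 0, "dz": -0.24, "ax": 0, "ay": 0, "az": 0, "gripper": -1},
  ],
)

```text
time: 7.65
eef_pos: [0.6344, -0.2297, 0.3112]
tcp_rot: [0.761, 0.649, -0.0, -0.0]
contact_force: [-0.4, 0.6, -2.6]
opening: 0.119
finger_force: 58.8
```

Call:
jog_arm(
  increments=[
    {"dx": 0, "dy": 0, "dz": -0.015, "ax": 0, "ay": 0, "az": 0, "gripper": -1},
    {"dx": 0, "dy": 0, "dz": -0.03, "ax": 0, "ay": 0, "az": 0, "gripper": -1},
    {"dx": 0, "dy": 0, "dz": -0.045, "ax": 0, "ay": 0, "az": 0, "gripper": -1},
    {"dx": 0, "dy": 0, "dz": -0.06, "ax": 0, "ay": 0, "az": 0, "gripper": -1},
    {"dx": 0, "dy": 0, "dz": -0.075, "ax": 0, "ay": 0, "az": 0, "gripper": -1},
    {"dx": 0, "dy": 0, "dz": -0.09, "ax": 0, "ay": 0, "az": 0, "gripper": -1},
    {"dx": 0, "dy": 0, "dz": -0.09, "ax": 0, "ay": 0, "az": 0, "gripper": -1},
  ],
)

```text
time: 8.35
eef_pos: [0.6343, -0.2296, 0.3002]
tcp_rot: [0.761, 0.649, -0.0, -0.0]
contact_force: [-0.1, 0.5, -2.4]
opening: 0.113
finger_force: 58.8
```

Call:
jog_arm(
  increments=[
    {"dx": 0, "dy": 0, "dz": -0.015, "ax": 0, "ay": 0, "az": 0, "gripper": -1},
    {"dx": 0, "dy": 0, "dz": -0.03, "ax": 0, "ay": 0, "az": 0, "gripper": -1},
    {"dx": 0, "dy": 0, "dz": -0.045, "ax": 0, "ay": 0, "az": 0, "gripper": -1},
    {"dx": 0, "dy": 0, "dz": -0.06, "ax": 0, "ay": 0, "az": 0, "gripper": -1},
    {"dx": 0, "dy": 0, "dz": -0.075, "ax": 0, "ay": 0, "az": 0, "gripper": -1},
    {"dx": 0, "dy": 0, "dz": -0.09, "ax": 0, "ay": 0, "az": 0, "gripper": -1},
    {"dx": 0, "dy": 0, "dz": -0.1, "ax": 0, "ay": 0, "az": 0, "gripper": -1},
    {"dx": 0, "dy": 0, "dz": -0.1, "ax": 0, "ay": 0, "az": 0, "gripper": -1},
  ],
)

```text
time: 9.15
eef_pos: [0.6345, -0.2297, 0.2886]
tcp_rot: [0.761, 0.649, 0.0, 0.0]
contact_force: [0.5, -0.3, -2.1]
opening: 0.111
finger_force: 58.9
```

```bash
cat > m.py <<'E'
from h import *
import sys
F=[];
for i in range(8):
    c=cam("side"); s=get_state(); F.append(np.r_[s["contact_force"],s["wrist_torque"],s["eef_pos"]*1000])
print(np.mean(F,0).round(3),np.std(F,0).round(2),s["time"])
P=pts(c);X,Y,Z=P[...,0],P[...,1],P[...,2];f=c["frame"]
m=(X>.645)&(X<.71)&(Y>-.29)&(Y<-.19)&(Z>.18)&(Z<.29);p=P[m]
r=(X>.69)&(X<.73)&(Y>-.29)&(Y<-.19)&(Z>.16)&(Z<.29)
print("rod z",np.median(P[r][:,2]).round(4))
E
python3 m.py
```

```text
[ 1.21000e-01 -2.83000e-01 -1.67500e+00 -2.70000e-02 -2.20000e-02
  1.60000e-02  6.34474e+02 -2.29736e+02  2.88886e+02] [0.31 0.67 0.51 0.03 0.03 0.03 0.01 0.02 0.05] 9.55
rod z 0.2536
```

Call:
jog_arm(
  increments=[
    {"dx": 0, "dy": 0, "dz": -0.015, "ax": 0, "ay": 0, "az": 0, "gripper": -1},
    {"dx": 0, "dy": 0, "dz": -0.03, "ax": 0, "ay": 0, "az": 0, "gripper": -1},
    {"dx": 0, "dy": 0, "dz": -0.045, "ax": 0, "ay": 0, "az": 0, "gripper": -1},
    {"dx": 0, "dy": 0, "dz": -0.06, "ax": 0, "ay": 0, "az": 0, "gripper": -1},
    {"dx": 0, "dy": 0, "dz": -0.075, "ax": 0, "ay": 0, "az": 0, "gripper": -1},
    {"dx": 0, "dy": 0, "dz": -0.09, "ax": 0, "ay": 0, "az": 0, "gripper": -1},
    {"dx": 0, "dy": 0, "dz": -0.1, "ax": 0, "ay": 0, "az": 0, "gripper": -1},
    {"dx": 0, "dy": 0, "dz": -0.1, "ax": 0, "ay": 0, "az": 0, "gripper": -1},
  ],
)

```text
time: 10.35
eef_pos: [0.6344, -0.2297, 0.2766]
tcp_rot: [0.761, 0.649, -0.0, -0.0]
contact_force: [-0.1, -0.2, -0.3]
opening: 0.117
finger_force: 59.1
```

```bash
sed -i 's/range(8)/range(16)/' m.py; python3 m.py
```

```text
[ 8.00000e-02 -4.36000e-01 -5.42000e-01 -4.30000e-02 -3.70000e-02
  4.00000e-03  6.34465e+02 -2.29725e+02  2.76820e+02] [0.43 0.5  0.45 0.03 0.03 0.03 0.01 0.01 0.07] 11.15
rod z 0.2411
```

Call:
jog_arm(
  increments=[
    {"dx": 0, "dy": 0, "dz": -0.015, "ax": 0, "ay": 0, "az": 0, "gripper": -1},
    {"dx": 0, "dy": 0, "dz": -0.03, "ax": 0, "ay": 0, "az": 0, "gripper": -1},
    {"dx": 0, "dy": 0, "dz": -0.042, "ax": 0, "ay": 0, "az": 0, "gripper": -1},
    {"dx": 0, "dy": 0, "dz": -0.05, "ax": 0, "ay": 0, "az": 0, "gripper": -1},
    {"dx": 0, "dy": 0, "dz": -0.05, "ax": 0, "ay": 0, "az": 0, "gripper": -1},
  ],
)

```text
time: 11.65
eef_pos: [0.6344, -0.2297, 0.2706]
tcp_rot: [0.761, 0.649, -0.0, -0.0]
contact_force: [-0.4, -0.8, -0.8]
opening: 0.116
finger_force: 59.1
```

```bash
sed -i 's/range(16)/range(30)/' m.py; python3 m.py
```

```text
[ 8.60000e-02 -2.32000e-01  1.18000e-01 -5.60000e-02 -4.10000e-02
 -4.00000e-03  6.34449e+02 -2.29709e+02  2.70762e+02] [0.4  0.46 0.49 0.03 0.03 0.03 0.01 0.02 0.05] 13.15
rod z 0.2349
```

The scale now carries the whole weight, with about 0 N on the wrist. Releasing.

Call:
jog_arm(
  increments=[
    {"dx": 0, "dy": 0, "dz": 0, "ax": 0, "ay": 0, "az": 0, "gripper": -0.7},
    {"dx": 0, "dy": 0, "dz": 0, "ax": 0, "ay": 0, "az": 0, "gripper": -0.5},
    {"dx": 0, "dy": 0, "dz": 0, "ax": 0, "ay": 0, "az": 0, "gripper": -0.2},
    {"dx": 0, "dy": 0, "dz": 0, "ax": 0, "ay": 0, "az": 0, "gripper": 0.1},
    {"dx": 0, "dy": 0, "dz": 0, "ax": 0, "ay": 0, "az": 0, "gripper": 0.3},
    {"dx": 0, "dy": 0, "dz": 0, "ax": 0, "ay": 0, "az": 0, "gripper": 0.3},
  ],
  force=20,
)

```text
time: 13.75
eef_pos: [0.6344, -0.2297, 0.2707]
tcp_rot: [0.761, 0.649, -0.0, -0.0]
contact_force: [0.9, -0.3, -0.8]
opening: 0.646
finger_force: 0.0
```

```bash
cat > n.py <<'E'
from h import *
for i in range(14):
    c=cam("side");P=pts(c);X,Y,Z=P[...,0],P[...,1],P[...,2]
    r=(X>.69)&(X<.73)&(Y>-.29)&(Y<-.19)&(Z>.16)&(Z<.29)
    b=(X>.57)&(X<.7)&(Y>-.31)&(Y<-.15)&(Z>.10)&(Z<.15)
    q=cv2.minAreaRect((P[b][:,:2]*1000).astype(np.float32))
    print(np.mean(P[r][:,2]).round(4),np.round(q[0],1),np.round(q[1],1),round(q[2],1))
cv2.imwrite("pics/s5c.png",cv2.resize(c["frame"][70:200,180:320],None,fx=4.2,fy=4.2,interpolation=2))
E
python3 n.py
```

```text
0.2357 [ 632.8 -228. ] [131.2  93. ] 80.8
0.2357 [ 632.5 -227. ] [130.  93.] 79.4
0.2357 [ 632.7 -228.2] [131.4  93.2] 80.7
0.2354 [ 633.2 -227.7] [129.8  93.8] 80.7
0.2356 [ 633.1 -227.7] [130.6  94.9] 80.1
0.2356 [ 632.4 -227.9] [130.4  93.3] 80.4
0.2354 [ 632.4 -229.4] [133.4  92.9] 80.2
0.2356 [ 632.9 -227.6] [130.   93.6] 80.3
0.2356 [ 632.2 -228.2] [131.   93.6] 79.5
0.2357 [ 633.2 -226.6] [129.1  92.9] 80.9
0.2359 [ 632.2 -227.7] [133.   92.4] 80.5
0.2354 [ 633.1 -226.8] [129.8  92.9] 80.2
0.2357 [ 632.6 -228.3] [130.1  93.3] 80.3
0.2354 [ 633.3 -226.7] [129.2  94.2] 81.2
```

View pics/s5c.png

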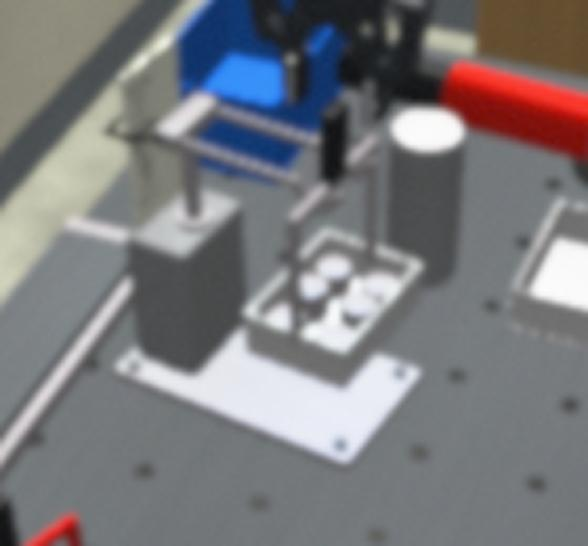

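The carrier hangs still and level in the trough, with its grip at crop (333,145), clear of the open fingers. Next I raise the gripper straight up, check and hand in.

Call:
jog_arm(
  increments=[
    {"dx": 0, "dy": 0, "dz": 0.1, "ax": 0, "ay": 0, "az": 0, "gripper": 0.3},
    {"dx": 0, "dy": 0, "dz": 0.3, "ax": 0, "ay": 0, "az": 0, "gripper": 0.3},
    {"dx": 0, "dy": 0, "dz": 0.55, "ax": 0, "ay": 0, "az": 0, "gripper": 0.3},
    {"dx": 0, "dy": 0, "dz": 0.8, "ax": 0, "ay": 0, "az": 0, "gripper": 0.3},
    {"dx": 0, "dy": 0, "dz": 1, "ax": 0, "ay": 0, "az": 0, "gripper": 0.3},
    {"dx": 0, "dy": 0, "dz": 1, "ax": 0, "ay": 0, "az": 0, "gripper": 0.3},
    {"dx": 0, "dy": 0, "dz": 1, "ax": 0, "ay": 0, "az": 0, "gripper": 0.3},
  ],
)

```text
time: 15.15
eef_pos: [0.6345, -0.2297, 0.3913]
tcp_rot: [0.761, 0.649, 0.0, 0.001]
contact_force: [0.3, -0.6, -0.5]
opening: 0.645
finger_force: 0.0
```

```bash
python3 n.py | tail -4; python3 -c "
from plant import job,get_state
print(get_state()['eef_pos'],get_state()['time']);print(job.sign_off())"
```

```text
0.2354 [ 632.4 -227.9] [132.2  93.2] 80.5
0.2357 [ 634.2 -227.4] [131.3  95.2] 81.3
0.2354 [ 633.3 -228.2] [133.4  94.3] 81.0
0.2356 [ 633.6 -227.3] [131.7  93.9] 80.8
[ 0.63444801 -0.22968676  0.39078493] 15.85
the job is handed in; nothing more can be done
None
```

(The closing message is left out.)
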